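Load the grinding carrier, one cylinder per well

TASK

On the lab bench, load the grey grinding carrier: take the two steel grinding cylinders (24 mm across, 36 mm tall) that stand in the black tray and set one upright in each of the two empty wells, so that all three wells hold one cylinder each, standing on the well floor. Set them down rather than dropping them from a height, and leave the cylinder that is already loaded in its well. The flat disc and the collar in the tray are not wanted.

Things in the scene. Friction and masses are not known exactly. Their poses are not given: they have to be found in the camera images.
- carrier: Fixed grey plastic block 150 x 150 x 22 mm tall, at any yaw, left or right of the tray. Three round wells open at the top, 44 mm across, 16 mm deep, flat floor 6 mm above the underside. Origin: centre of the underside, on the bench; z up. Well centres in its own x, y (mm): (42, 0), which already holds a cylinder, and the empty (-21, 36.4) and (-21, -36.4).
- cylinder_a: Steel grinding cylinder, 24 mm diameter, 36 mm tall, about 130 g, loose, upright. Origin: centre of its underside; z up its axis. One of two in a fixed black tray (196 mm square, floor 4 mm, rim 10 mm above the bench); neighbours (other cylinder, steel disc 40 x 12 mm tall, steel collar 38 x 18 mm tall) at least 70 mm off, centre to centre.
- cylinder_b: Steel grinding cylinder, 24 mm diameter, 36 mm tall, about 130 g, loose, upright. Origin: centre of its underside; z up its axis. The second one in the same tray.
- cylinder_in: Steel grinding cylinder, 24 mm diameter, 36 mm tall, about 130 g, loose, upright. Origin: centre of its underside; z up its axis. This one already stands in a well of the carrier and stays there. An amber jar (50 mm across, 75 mm tall, loose) stands beyond the work.

How it is judged (in metres and radians):
At the end, for the whole second after the job is handed in: Each well holds one cylinder: the loaded one in its own well, the two from the tray, either way round, in the others. Each: underside under 12 mm above the block's underside, upright within 9.7 degrees, within 14 mm of the well centre in carrier x and y, released, slower than 20 mm/s (x of cylinder_in in the frame of carrier between 0.028 and 0.056 m and y of cylinder_in in the frame of carrier between -0.014 and 0.014 m and z of cylinder_in in the frame of carrier below 0.012 m and angle between cylinder_in's own z axis and vertical below 0.17 rad and linear speed of cylinder_in below 0.02 m/s and (((x of cylinder_a in the frame of carrier between -0.035 and -0.007 m and y of cylinder_a in the frame of carrier between 0.0224 and 0.0504 m and z of cylinder_a in the frame of carrier below 0.012 m and angle between cylinder_a's own z axis and vertical below 0.17 rad and linear speed of cylinder_a below 0.02 m/s) and (x of cylinder_b in the frame of carrier between -0.035 and -0.007 m and y of cylinder_b in the frame of carrier between -0.0504 and -0.0224 m and z of cylinder_b in the frame of carrier below 0.012 m and angle between cylinder_b's own z axis and vertical below 0.17 rad and linear speed of cylinder_b below 0.02 m/s)) or ((x of cylinder_a in the frame of carrier between -0.035 and -0.007 m and y of cylinder_a in the frame of carrier between -0.0504 and -0.0224 m and z of cylinder_a in the frame of carrier below 0.012 m and angle between cylinder_a's own z axis and vertical below 0.17 rad and linear speed of cylinder_a below 0.02 m/s) and (x of cylinder_b in the frame of carrier between -0.035 and -0.007 m and y of cylinder_b in the frame of carrier between 0.0224 and 0.0504 m and z of cylinder_b in the frame of carrier below 0.012 m and angle between cylinder_b's own z axis and vertical below 0.17 rad and linear speed of cylinder_b below 0.02 m/s)))); the robot touches nothing.
It fails at once if the cylinder already loaded was moved by more than 25 mm (distance of cylinder_in from where it was at the start of the episode above 0.025 m).
It fails at once if a cylinder was dropped into the carrier from a height (faster than 0.8 m/s down there; a fall of about 35 mm) (horizontal distance between cylinder_a and carrier below 0.075 m and height (world z) of cylinder_a below 0.04 m and linear speed of cylinder_a above 0.8 m/s).
It fails at once if a cylinder was dropped into the carrier from a height (faster than 0.8 m/s down there; a fall of about 35 mm) (horizontal distance between cylinder_b and carrier below 0.075 m and height (world z) of cylinder_b below 0.04 m and linear speed of cylinder_b above 0.8 m/s).
It also fails if it takes over 51 s, if anything falls off the work surface, if the arm or the gripper's body presses on something with over 40 N, if the wrist force passes 120 N, or if a joint passes its speed limit or range.

ROBOT

A 6-joint arm with a two-finger parallel gripper is mounted at the origin on the work surface. World frame = base frame: x ahead of the robot, y to its left, z up, the work surface at z = 0. Lengths are in mm, angles in rad, forces in N, time in s.
With the tool pointing down it reaches from about 350 to 975 mm from the base axis. Payload 4.9 kg.
Tool frame: the origin (TCP) lies at the centre of the arm's flange, where the gripper is bolted on; the fingertips stand 173 mm ahead of it and the grasp point (between the pads) lies 155 mm ahead of it; z points along the fingers, y is the direction in which the jaws open and shut (so a half turn about z gives the same grasp; the last joint's range is limited). The gripper opens to 85 mm and grips with 20 to 120 N. Pads are 22 mm wide; open, the fingers measure 114 mm over their backs; the gripper's body (76 mm by 85 mm) begins 54 mm behind the grasp point. The pads swing forward as they close: fully open they stand 13 mm farther back than shut.
Start: joints at [-1.255, 0.053, 1.613, -0, 1.476, -0.119], TCP at [263.261, -566.83, 404.704] pointing down, gripper open.
Joint ranges: [-3.01, 3.01], [-1.01, 2.22], [0.06, 2.58], [-1.02, 4.17], [0.09, 2.62], [-3.14, 3.14]. Speed limits (rad/s): [2.57, 2.57, 3.14, 3.14, 3.14, 3.14].

INTERFACE

Orientations are given as [roll, pitch, yaw] about the fixed x, y, z axes, in that order (R = Rz(yaw) Ry(pitch) Rx(roll)).
In Python, from rig import r gives the robot as it stands. The module is installed in compiled form; this text tells all that it offers.
- The arm moves only by the tool move_arm, never from a script. Its argument "deltas" is a list of rows, each a list of 7 numbers: the shift along the tool's x, y, z in mm, then the turn, a rotation vector about the tool's x, y, z in degrees, then the gripper's target within -1 to 1 (shut at 1, half-way at 0, fully open at -1). In form: [[dx, dy, dz, rx, ry, rz, gripper], ...]. A call has 1 to 12 rows; each row shifts and turns the pose as measured when the row begins, along the tool's axes as they then stand; what a row does not reach is not made up. A row lasts 1/12 s, in which the tool goes at most 41.7 mm and 7.16 degrees, less where a joint would pass 70% of its speed; a pose out of reach is approached as far as the arm can. A call with a gripper value outside its range is refused whole. The fingers move at their own pace and stop on an object; "newtons" is the grip in N (left out, the last holds). Time passes only in rows, so rows that do not move let the fingers close. It gives the time, the measured TCP pose, the force and the opening at its end, in the units of the state.
- r.state(): the state, without advancing time (a new reading comes with each control period).
- r.read_camera(name): name is "scene" or "top" or "wrist"; returns the picture (384x512x3 uint8, red, green, blue); there is no depth.
- r.camera_params(name): a dict with "camera_matrix" (3x3 intrinsics, pixels), "eye" and "rotation" of the camera in the world. Camera axes: x right, y up, looking along -z (the intrinsics and any distortion apply to the point x, -y, -z); pixel columns grow to the right and rows downward; lengths in mm; the calibration is good to about 2 mm. A picture is of the moment at which its call begins: read the wrist's pose just before it. camera_params takes no time and is no camera call; for the wrist camera it gives the pose at the moment of the call.
- r.close_job(): hands the job in, once; it reports no verdict.
The state is a dict: "time": time; "joints": joint angles; "joint_velocities": joint speeds; "joint_efforts": joint torques, N m; "eef_pos": TCP position; "orientation": TCP orientation; "wrist_force": force on the tool from outside, world axes, zero at the start; "moment": the same for the moment, N m; "grip_width": finger opening in mm.
Only numpy, scipy, OpenCV 4.12 (cv2) and the standard library are available. Lean on these libraries where they do the work, as an engineer would, in place of code of your own. Each camera call takes 0.05 s, during which the arm holds its last target.

## Working session

There is one attempt and no reset: what is moved stays moved. The work goes in short steps, Python scripts to look and compute and a tool call to move; the robot and the scene stay as the last step left them, time stands still between calls to the robot, and variables do not carry over. Pictures are saved under pics/ and viewed, and the job is handed in when it is done.

Besides the shell and the picture viewer there is one more tool, called after "Emit:" as name([rows], argument=value, ...), one row to a line, values as JSON. move_arm: Moves the arm, as the interface text tells. Its arguments: {"type":"object","properties":{"deltas":{"type":"array"},"newtons":{"type":"number"}},"required":["deltas"]}

```bash
mkdir -p pics; cat > h.py <<'E'
import numpy as np,cv2
from rig import r
def snap(n,f):
    p=r.camera_params(n); im=r.read_camera(n); cv2.imwrite('pics/'+f,im[:,:,::-1]); return im,p
def ray(p,uv,z):
    K=np.array(p["camera_matrix"]);R=np.array(p["rotation"]);e=np.array(p["eye"])
    d=np.linalg.inv(K)@[uv[0],uv[1],1]; d=R@[d[0],-d[1],-d[2]]
    return e+d*(z-e[2])/d[2]
def proj(p,X):
    K=np.array(p["camera_matrix"]);R=np.array(p["rotation"]);e=np.array(p["eye"])
    c=R.T@(np.array(X)-e); c=K@[c[0],-c[1],-c[2]]; return c[:2]/c[2]
E
python3 - <<'E'
from h import *
for n in("top","scene"):
    im,p=snap(n,n+'0.png'); print(n,p)
print(r.state())
E
```

```text
top {'camera_matrix': array([[384.21842222,   0.        , 245.04512734],
       [  0.        , 384.21842222, 189.38853247],
       [  0.        ,   0.        ,   1.        ]]), 'eye': array([469.81941649, -16.62071907, 697.67108442]), 'rotation': array([ 0.0880394 , -0.014066  , -1.55884652])}
scene {'camera_matrix': array([[469.25924649,   0.        , 250.63582202],
       [  0.        , 469.25924649, 190.78290291],
       [  0.        ,   0.        ,   1.        ]]), 'eye': array([1118.86399812,  189.50260575,  557.3108611 ]), 'rotation': array([0.89548437, 0.00363491, 1.93608423])}
{'time': 0.1, 'joints': array([-1.25500160e+00,  5.32882503e-02,  1.61418944e+00,  1.06970209e-05,
        1.47597901e+00, -1.18960728e-01]), 'joint_velocities': array([ 1.52956252e-03, -2.31585288e-03, -3.75579112e-03, -2.88243173e-06,
       -4.36934400e-04,  6.75746847e-04]), 'joint_efforts': array([-1.06022890e-04, -3.94904423e+01, -3.71361852e+01, -1.73272547e-04,
        3.90290399e-03,  1.65596919e-05]), 'eef_pos': array([ 263.18817696, -566.60727936,  403.56769057]), 'orientation': array([-3.13974304e+00, -2.31798020e-04,  4.34754219e-01]), 'wrist_force': array([-0.12680123,  0.42210728,  0.67688766]), 'moment': array([-0.03846319, -0.0010685 , -0.01281379]), 'grip_width': 85.46024787959784}
```

Rotation is roll/pitch/yaw; I'll convert.

```bash
python3 - <<'E'
s=open('h.py').read()
s=s.replace('R=np.array(p["rotation"])','R=rot(p["rotation"])').replace('def snap','from scipy.spatial.transform import Rotation as Ro\ndef rot(a): return Ro.from_euler("xyz",a).as_matrix()\ndef snap')
open('h.py','w').write(s)
E
```

```text
(no output)
```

View pics/top0.png

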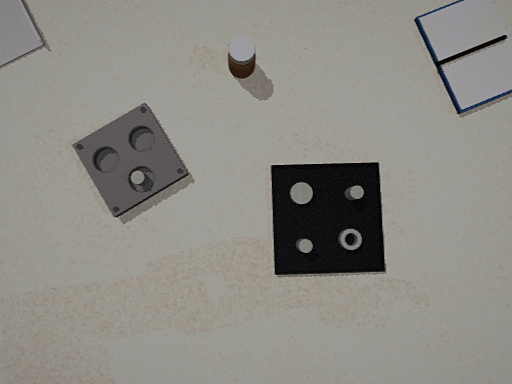

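View pics/scene0.png

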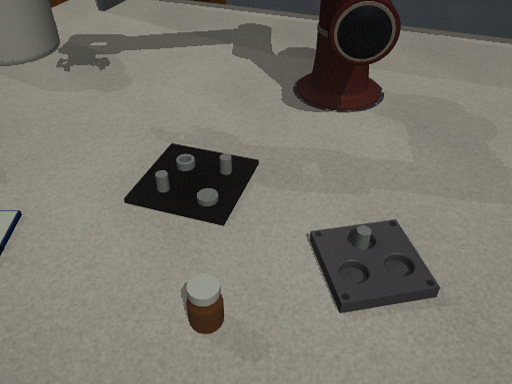

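The top view shows the carrier on the left, with empty wells near (106,159) and (142,138) and the loaded cylinder at (140,178). In the tray, the cylinders are at about (305,246) and (357,192), the disc at (301,193) and the collar at (350,239). Next I'll measure these.

```bash
python3 - <<'E'
from h import *
im=cv2.imread('pics/top0.png'); p=r.camera_params("top"); g=cv2.cvtColor(im,cv2.COLOR_BGR2GRAY)
def blobs(x0,y0,x1,y1,lo,hi,m):
    k=((g>=lo)&(g<=hi)).astype(np.uint8); q=np.zeros_like(k); q[y0:y1,x0:x1]=k[y0:y1,x0:x1]
    n,l,s,c=cv2.connectedComponentsWithStats(q)
    return [(c[i],s[i]) for i in range(1,n) if s[i,4]>m]
for lo in(90,130):
  print(lo)
  for c,s in blobs(280,170,375,262,lo,255,20)+blobs(125,160,160,195,lo,255,20): print(c.round(1),s,ray(p,c,40).round(1))
cv2.imwrite('pics/crop.png',cv2.resize(np.hstack([im[95:225,60:200],im[160:290,260:400]]),None,fx=2.8,fy=2.8,interpolation=cv2.INTER_CUBIC))
# carrier corners: dark grey mask, hull rect
k=((g<115)).astype(np.uint8); k[:,200:]=0;k[:90]=0;k[230:]=0
k=cv2.morphologyEx(k,cv2.MORPH_OPEN,np.ones((5,5)))
c=max(cv2.findContours(k,0,1)[0],key=cv2.contourArea)
b=cv2.boxPoints(cv2.minAreaRect(c));print(b); w=np.array([ray(p,x,22)for x in b]);print(w.round(1),w.mean(0),np.linalg.norm(w-np.roll(w,1,0),axis=1))
for uv in((106,159),(142,138),(140,178)): print(ray(p,uv,22 if uv[1]<170 else 42).round(1))
E
```

```text
90
[301.1 192.7] [290 182  23  22 380] [ 523.5 -121.7   40. ]
[356.4 191.8] [350 186  14  13 144] [ 526.4 -217.3   40. ]
[350.8 238.9] [340 229  22  21 230] [ 445.5 -206.5   40. ]
[305.1 245.5] [298 239  15  14 152] [ 433.6 -128.4   40. ]
[135.5 165.1] [130 163  12   7  21] [567.4 163.8  40. ]
[137. 177.] [131 171  13  13 141] [546.9 160.6  40. ]
[149.8 191.1] [144 186  11   9  23] [522.9 137.8  40. ]
130
[300.4 194.1] [291 183  21  21 122] [ 521.1 -120.4   40. ]
[349.3 239.5] [341 229  19  21  98] [ 444.5 -204.    40. ]
[304.9 245.9] [300 240  12  13  55] [ 432.9 -128.1   40. ]
[136.8 176.7] [132 171  12  13  92] [547.4 160.8  40. ]
[[ 71.3391   144.34329 ]
 [147.18468  100.352875]
 [190.54144  175.10596 ]
 [114.69588  219.09637 ]]
[[605.7 283.5  22. ]
 [687.8 152.3  22. ]
 [553.6  71.2  22. ]
 [474.5 201.5  22. ]] [580.40001122 177.10609041  22.        ] [154.6612059  154.77696641 156.67727079 152.37494384]
[580.3 221.2  22. ]
[619.  159.1  22. ]
[545.  154.8  42. ]
```

View pics/crop.png

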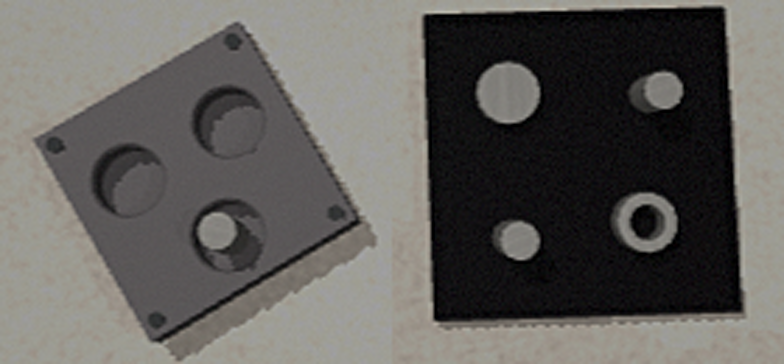

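```bash
python3 - <<'E'
from h import *
p=r.camera_params("top")
f=lambda u,v:(60+(u+.5)/2.8-.5,95+(v+.5)/2.8-.5)
g=lambda u,v:(260+(u-392+.5)/2.8-.5,160+(v+.5)/2.8-.5)
W=[ray(p,f(*q),22)for q in((129,179),(229,121),(229,235))]
C=[ray(p,f(*q),22)for q in((240,23),(35,140),(155,343),(358,222))]
print(np.round(W,1),np.round(C,1),np.mean(C,0),np.mean(W,0))
print([np.linalg.norm(W[i]-W[i-1]) for i in range(3)],[np.linalg.norm(C[i]-C[i-1]) for i in range(4)])
a=W[2]-(W[0]+W[1])/2;print('yaw',np.arctan2(a[1],a[0]))
c=np.mean(C,0); e=(C[2]+C[3]-C[0]-C[1]);print('edge yaw',np.arctan2(e[1],e[0]))
for q in((519,240),(664,90)): print(ray(p,g(*q),40))
# scene view check
ps=r.camera_params("scene")
for X in (list(W)+list(C)+[ray(p,g(519,240),40),ray(p,g(664,90),40)]): print(np.round(proj(ps,X),1))
E
```

```text
[[581.  221.7  22. ]
 [619.1 160.   22. ]
 [546.2 157.5  22. ]] [[683.  155.3  22. ]
 [605.1 282.   22. ]
 [477.9 201.   22. ]
 [555.6  76.6  22. ]] [580.40034447 178.71514115  22.        ] [582.12634878 179.72143983  22.        ]
[np.float64(73.0004308568856), np.float64(72.4738375103512), np.float64(72.94528805104775)] [np.float64(149.77042287955362), np.float64(148.72398093974087), np.float64(150.7769690240474), np.float64(146.70631509250111)]
yaw -2.586159245933289
edge yaw -2.581639469682981
[ 433.73466454 -128.32989467   40.        ]
[ 526.31382119 -218.00639951   40.        ]
[397.3 262.9]
[352.2 269.8]
[359.6 237.6]
[339.8 301. ]
[437.4 285.4]
[392.7 217.5]
[309.7 229.1]
[224.8 156.2]
[160.5 173.1]
```

The scene camera agrees with the top view to about 3 mm. Next I'll turn the jaws to the -45° diagonal.

```bash
cat >> h.py <<'E'
def go(x,y,z):
    s=r.state(); R=rot(s["orientation"]); d=R.T@(np.array([x,y,z])-s["eef_pos"])
    print('t',round(s["time"],2),'pos',s["eef_pos"].round(1),'ori',s["orientation"].round(4),'w',round(s["grip_width"],1),'F',s["wrist_force"].round(1)); print('tool delta',d.round(1),'rows>=',np.linalg.norm(d)/41.7)
E
echo ok
```

```text
ok
```

Emit:
move_arm([
  [0,0,0,0,0,-6.6,-1],
  [0,0,0,0,0,-6.6,-1],
  [0,0,0,0,0,-6.6,-1],
], newtons=40)

```text
time: 0.35
eef_pos: [263.0, -566.2, 401.3]
orientation: [-3.137, -0.003, 0.794]
wrist_force: [0.3, -0.3, 0.6]
grip_width: 85.2
```

```bash
python3 -c "
from h import *
go(434,-128.5,320)"
```

```text
t 0.35 pos [ 263.  -566.2  401.3] ori [-3.1367e+00 -2.5000e-03  7.9360e-01] w 85.2 F [ 0.3 -0.3  0.6]
tool delta [ 431.7 -184.7   83.3] rows>= 11.436082691538239
```

Emit:
move_arm([
  [36,-15.4,5,0,0,0,-1],
  [36,-15.4,5,0,0,0,-1],
  [36,-15.4,5,0,0,0,-1],
  [36,-15.4,5,0,0,0,-1],
  [36,-15.4,5,0,0,0,-1],
  [36,-15.4,5,0,0,0,-1],
  [36,-15.4,5,0,0,0,-1],
  [36,-15.4,5,0,0,0,-1],
  [36,-15.4,5,0,0,0,-1],
  [36,-15.4,5,0,0,0,-1],
  [36,-15.4,5,0,0,0,-1],
  [36,-15.4,5,0,0,0,-1],
])

```text
time: 1.35
eef_pos: [434.8, -114.5, 334.9]
orientation: [-3.132, -0.003, 0.783]
wrist_force: [0.3, -0.6, 0.2]
grip_width: 85.4
```

```bash
python3 -c "
from h import *
go(434,-128.5,320)"
```

```text
t 1.35 pos [ 434.8 -114.5  334.9] ori [-3.132e+00 -2.700e-03  7.828e-01] w 85.4 F [ 0.3 -0.6  0.2]
tool delta [-10.5   9.6  14.7] rows>= 0.4906088053123689
```

Emit:
move_arm([
  [-10.5,9.6,12,-0.5,0,0,-1],
  [0,0,0,0,0,0,-1],
  [0,0,0,0,0,0,-1],
])

```text
time: 1.6
eef_pos: [436.0, -117.4, 320.3]
orientation: [-3.136, -0.005, 0.803]
wrist_force: [-0.5, -1.1, -0.2]
grip_width: 85.4
```

```bash
python3 -c "
from h import *
go(434,-128.5,195)
im,p=snap('wrist','w1.png');print(p)
print(proj(p,[433.7,-128.3,40]))
go(434,-128.5,195)
"
```

```text
t 1.6 pos [ 436.  -117.4  320.3] ori [-3.1364 -0.0048  0.8034] w 85.4 F [-0.5 -1.1 -0.2]
tool delta [-10.    6.9 125.2] rows>= 3.0166655267030897
{'camera_matrix': array([[343.82839007,   0.        , 254.14660529],
       [  0.        , 343.82839007, 184.72429083],
       [  0.        ,   0.        ,   1.        ]]), 'eye': array([490.34330502, -61.04302461, 290.27601838]), 'rotation': array([-0.30746312,  0.0050129 , -0.7676684 ])}
[263.49292514 194.94850272]
t 1.65 pos [ 435.7 -117.9  320. ] ori [-3.1359 -0.0044  0.8022] w 85.6 F [-1.2 -0.1 -0.1]
tool delta [ -9.4   6.8 124.9] rows>= 3.008754639707316
```

View pics/w1.png

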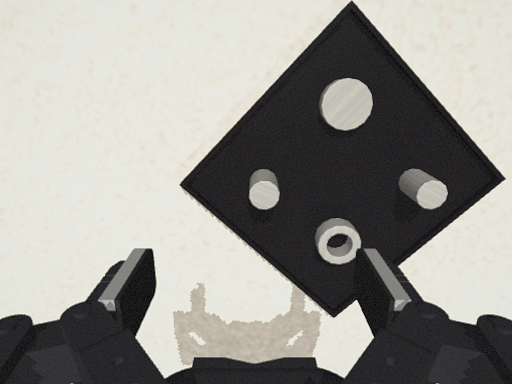

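The wrist view shows A's top at (264,195), against a predicted (263.5,195), so the position is confirmed. B's top is at (432,194).

Emit:
move_arm([
  [-9.4,6.8,20,-0.3,-0.2,0,-1],
  [0,0,20,0,0,0,-1],
  [0,0,10,0,0,0,-1],
  [0,0,0,0,0,0,-1],
  [0,0,0,0,0,0,-1],
])

```text
time: 2.07
eef_pos: [433.6, -134.6, 271.6]
orientation: [3.137, -0.002, 0.792]
wrist_force: [1.0, -0.1, 0.5]
grip_width: 85.3
```

```bash
python3 -c "
from h import *
go(434,-128.5,195)
p=r.camera_params('wrist')
"
```

```text
t 2.07 pos [ 433.6 -134.6  271.6] ori [ 3.1375e+00 -2.2000e-03  7.9160e-01] w 85.3 F [ 1.  -0.1  0.5]
tool delta [ 4.4 -4.4 76.6] rows>= 1.8430849800188727
```

Emit:
move_arm([
  [4,-4,20,0.2,0,0,-1],
  [0,0,20,0,0,0,-1],
  [0,0,15,0,0,0,-1],
  [0,0,8,0,0,0,-1],
  [0,0,0,0,0,0,-1],
  [0,0,0,0,0,0,-1],
])

```text
time: 2.57
eef_pos: [436.5, -133.0, 214.4]
orientation: [3.13, -0.006, 0.785]
wrist_force: [-0.6, 0.3, 1.3]
grip_width: 85.6
```

```bash
python3 -c "
from h import *
go(434,-128.5,195)
"
```

```text
t 2.57 pos [ 436.5 -133.   214.4] ori [ 3.1296 -0.0062  0.7852] w 85.6 F [-0.6  0.3  1.3]
tool delta [ 1.3 -5.2 19.3] rows>= 0.4806248845259307
```

Emit:
move_arm([
  [1,-3.5,8,0.5,0,0,-1],
  [0,0,6,0,0,0,-1],
  [0,0,0,0,0,0,-1],
  [0,0,0,0,0,0,-1],
  [0,0,0,0,0,0,-1],
])

```text
time: 2.98
eef_pos: [436.4, -130.5, 203.0]
orientation: [3.133, -0.008, 0.785]
wrist_force: [-1.2, 0.1, 0.7]
grip_width: 85.4
```

```bash
python3 -c "
from h import *
go(434,-128.5,195)
p=r.camera_params('wrist');print(proj(p,[433.7,-128.3,40]))
snap('wrist','w2.png')
"
```

```text
t 2.98 pos [ 436.4 -130.5  203. ] ori [ 3.1331 -0.0084  0.7847] w 85.4 F [-1.2  0.1  0.7]
tool delta [-0.4 -3.1  7.9] rows>= 0.20507148209799364
[242.87221225 265.17245517]
```

View pics/w2.png

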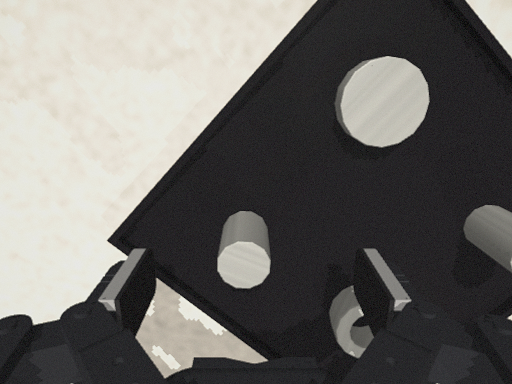

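A's top is at (244,266) and the prediction was (243,265). The jaws are about 3 mm off centre, so I'll correct that, lower and grip.

Emit:
move_arm([
  [0,-2.8,5,0.4,-0.4,0,-1],
  [0,0,0,0,0,0,-1],
  [0,0,0,0,0,0,-1],
])

```text
time: 3.28
eef_pos: [434.6, -128.5, 198.3]
orientation: [3.139, -0.001, 0.785]
wrist_force: [-0.0, -0.3, 0.3]
grip_width: 85.7
```

```bash
python3 -c "
from h import *
go(434,-128.5,195)
"
```

```text
t 3.28 pos [ 434.6 -128.5  198.3] ori [ 3.1393e+00 -1.2000e-03  7.8470e-01] w 85.7 F [-0.  -0.3  0.3]
tool delta [-0.5 -0.4  3.3] rows>= 0.08012026122928759
```

Emit:
move_arm([
  [0,0,1.8,0,0,0,-1],
  [0,0,0,0,0,0,1],
  [0,0,0,0,0,0,1],
  [0,0,0,0,0,0,1],
  [0,0,0,0,0,0,1],
  [0,0,0,0,0,0,1],
  [0,0,0,0,0,0,1],
  [0,0,0,0,0,0,1],
  [0,0,0,0,0,0,1],
], newtons=50)

```text
time: 4.03
eef_pos: [434.8, -128.4, 196.5]
orientation: [3.139, -0.001, 0.785]
wrist_force: [-0.2, 0.1, -0.1]
grip_width: 21.8
```

```bash
python3 -c "
from h import *
go(434,-128.5,280)
snap('wrist','w3.png')
"
```

```text
t 4.03 pos [ 434.8 -128.4  196.5] ori [ 3.1388e+00 -1.4000e-03  7.8480e-01] w 21.8 F [-0.2  0.1 -0.1]
tool delta [ -0.5  -0.3 -83.5] rows>= 2.0034556530254695
```

View pics/w3.png

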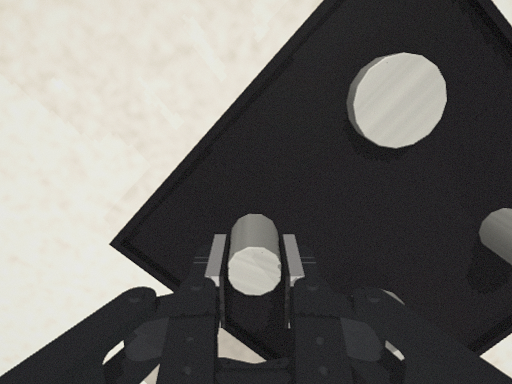

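Emit:
move_arm([
  [0,0,0,0,0,0,1],
  [0,0,0,0,0,0,1],
  [0,0,0,0,0,0,1],
])

```text
time: 4.33
eef_pos: [434.8, -128.5, 196.4]
orientation: [3.139, -0.001, 0.785]
wrist_force: [-0.5, 0.2, 0.5]
grip_width: 22.1
```

```bash
python3 -c "
from h import *
go(434,-128.5,280)
snap('wrist','w4.png')
"
```

```text
t 4.33 pos [ 434.8 -128.5  196.4] ori [ 3.1389e+00 -1.4000e-03  7.8480e-01] w 22.1 F [-0.5  0.2  0.5]
tool delta [ -0.5  -0.3 -83.6] rows>= 2.004189243478305
```

View pics/w4.png

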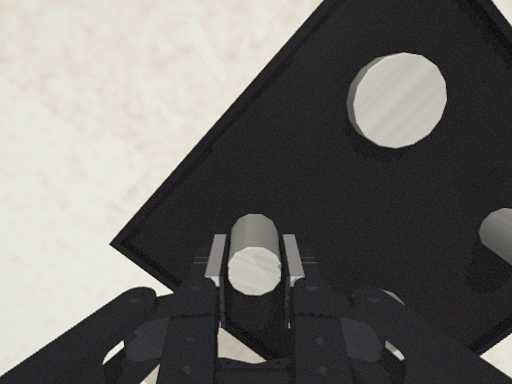

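The fingers have stalled at 22 mm on the cylinder. I'll lift a little and check.

Emit:
move_arm([
  [0,0,-8,0,0,0,1],
  [0,0,-15,0,0,0,1],
  [0,0,-20,0,0,0,1],
  [0,0,-20,0,0,0,1],
  [0,0,-15,0,0,0,1],
  [0,0,0,0,0,0,1],
])

```text
time: 4.88
eef_pos: [433.1, -127.7, 276.8]
orientation: [-3.138, 0.001, 0.785]
wrist_force: [0.5, -1.1, -0.2]
grip_width: 21.9
```

```bash
python3 -c "
from h import *
go(581,221,280)
snap('wrist','w5.png')
"
```

```text
t 4.88 pos [ 433.1 -127.7  276.8] ori [-3.1375e+00  1.0000e-03  7.8480e-01] w 21.9 F [ 0.5 -1.1 -0.2]
tool delta [ 351.1 -142.2   -2.9] rows>= 9.0833515574059
```

View pics/w5.png

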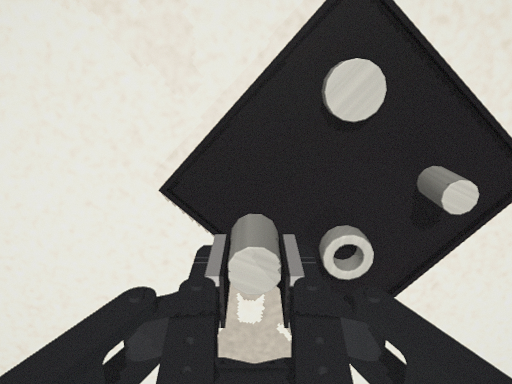

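A is held and has lifted clear. Moving it to over well 1.

Emit:
move_arm([
  [12,-5,0,0,0,0,1],
  [25,-10,0,0,0,0,1],
  [33,-13.5,0,0,0,0,1],
  [35,-14,0,0,0,0,1],
  [35,-14,0,0,0,0,1],
  [35,-14,0,0,0,0,1],
  [35,-14,0,0,0,0,1],
  [35,-14,0,0,0,0,1],
  [30,-12,0,0,0,0,1],
  [22,-9,0,0,0,0,1],
  [12,-5,0,0,0,0,1],
  [0,0,0,0,0,0,1],
])

```text
time: 5.93
eef_pos: [564.2, 192.6, 258.6]
orientation: [-3.124, 0.017, 0.779]
wrist_force: [-2.0, 0.1, -0.4]
grip_width: 22.2
```

```bash
python3 -c "
from h import *
go(581,221,280)
"
```

```text
t 5.93 pos [564.2 192.6 258.6] ori [-3.1241  0.0172  0.7793] w 22.2 F [-2.   0.1 -0.4]
tool delta [ 31.5  -8.8 -21.8] rows>= 0.9427182783949001
```

Emit:
move_arm([
  [14,-4,-8,-0.5,0.5,0,1],
  [12,-4,-5,-0.4,0.4,0,1],
  [3,0,0,0,0,0,1],
  [0,0,0,0,0,0,1],
  [0,0,0,0,0,0,1],
])

```text
time: 6.35
eef_pos: [578.1, 216.3, 266.7]
orientation: [-3.137, 0.011, 0.778]
wrist_force: [-0.9, -0.9, -1.6]
grip_width: 22.1
```

```bash
python3 -c "
from h import *
go(581,221,230)
im,p=snap('wrist','w6.png')
for w in ([581,221.3,22],[619,160,22],[546.2,157.5,22]): print(proj(p,w))
go(581,221,230)
"
```

```text
t 6.35 pos [578.1 216.3 266.7] ori [-3.1374  0.011   0.7777] w 22.1 F [-0.9 -0.9 -1.6]
tool delta [ 5.7 -1.2 36.7] rows>= 0.8901333758169607
[253.14660086 185.7369549 ]
[358.27199019 208.39052252]
[282.51813981 277.35569559]
t 6.4 pos [578.1 216.2 266.6] ori [-3.1373  0.0113  0.7775] w 21.8 F [ 0.6 -0.8 -0.9]
tool delta [ 5.9 -1.2 36.5] rows>= 0.8877366433828349
```

View pics/w6.png

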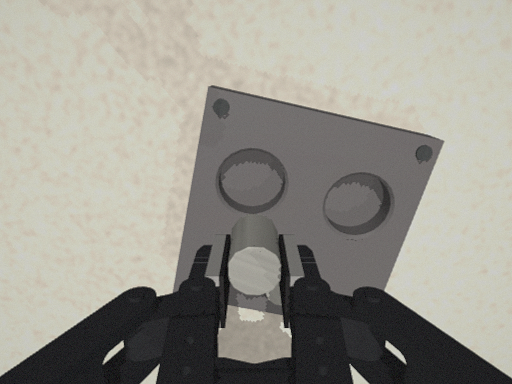

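The wrist view shows the well 1 rim centred near (252,181) and well 2 near (358,204), both about 4 px beyond the prediction. I'll fit them properly.

```bash
python3 -c "
from h import *
p=r.camera_params('wrist')
for q in ((252,181),(358,204.5)): print(ray(p,q,22))
"
```

```text
[582.68982101 223.9450661   22.        ]
[620.52850255 162.14043867  22.        ]
```

Emit:
move_arm([
  [7,-1.2,8,-0.2,0.6,0,1],
  [0,0,8,0,0,0,1],
  [0,0,4,0,0,0,1],
  [0,0,0,0,0,0,1],
  [0,0,0,0,0,0,1],
])

```text
time: 6.82
eef_pos: [581.6, 220.0, 242.9]
orientation: [-3.14, 0.003, 0.775]
wrist_force: [-0.3, 0.5, -0.9]
grip_width: 21.7
```

```bash
python3 -c "
from h import *
go(582,222.5,230)
"
```

```text
t 6.82 pos [581.6 220.  242.9] ori [-3.140e+00  2.600e-03  7.747e-01] w 21.7 F [-0.3  0.5 -0.9]
tool delta [ 2.1 -1.5 12.9] rows>= 0.3147444715553146
```

Emit:
move_arm([
  [2,-1.5,6,0,0,0,1],
  [0,0,8,0,0,0,1],
  [0,0,8,0,0,0,1],
  [0,0,5,0,0,0,1],
  [0,0,0,0,0,0,1],
  [0,0,0,0,0,0,1],
])

```text
time: 7.32
eef_pos: [581.5, 222.5, 212.0]
orientation: [-3.139, 0.004, 0.775]
wrist_force: [0.1, 0.4, -1.3]
grip_width: 21.7
```

```bash
python3 -c "
from h import *
go(582,222.5,200)
im,p=snap('wrist','w7.png')
"
```

```text
t 7.32 pos [581.5 222.5 212. ] ori [-3.1393  0.0041  0.7748] w 21.7 F [ 0.1  0.4 -1.3]
tool delta [ 0.4  0.4 12. ] rows>= 0.28825908945291473
```

View pics/w7.png

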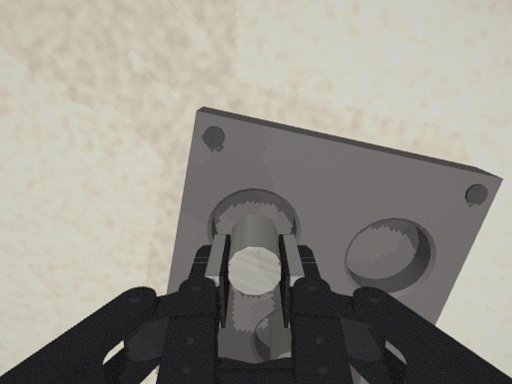

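The cylinder is over the well 1 opening, centred side to side. I'll lower it gently until it touches.

Emit:
move_arm([
  [0.4,0.4,4,0,0,0,1],
  [0,0,3.5,0,0,0,1],
  [0,0,1.5,0,0,0,1],
  [0,0,0,0,0,0,1],
  [0,0,0,0,0,0,1],
])

```text
time: 7.78
eef_pos: [582.5, 222.6, 203.1]
orientation: [-3.14, 0.003, 0.775]
wrist_force: [0.1, -0.5, -1.5]
grip_width: 22.3
```

```bash
python3 -c "
from h import *
go(582,222.5,198.5)
"
```

```text
t 7.78 pos [582.5 222.6 203.1] ori [-3.1402e+00  2.5000e-03  7.7480e-01] w 22.3 F [ 0.1 -0.5 -1.5]
tool delta [-0.4 -0.3  4.6] rows>= 0.11160916013767017
```

Emit:
move_arm([
  [0,0,2.2,0,0,0,1],
  [0,0,1.2,0,0,0,1],
  [0,0,0,0,0,0,1],
])

```text
time: 8.03
eef_pos: [582.7, 222.6, 199.9]
orientation: [-3.141, 0.002, 0.775]
wrist_force: [0.4, -0.4, -0.7]
grip_width: 22.0
```

```bash
python3 -c "
from h import *
go(582,222.5,198.5)
im,p=snap('wrist','w8.png')
"
```

```text
t 8.03 pos [582.7 222.6 199.9] ori [-3.1407e+00  1.7000e-03  7.7470e-01] w 22.0 F [ 0.4 -0.4 -0.7]
tool delta [-0.6 -0.4  1.4] rows>= 0.03857062724069805
```

View pics/w8.png

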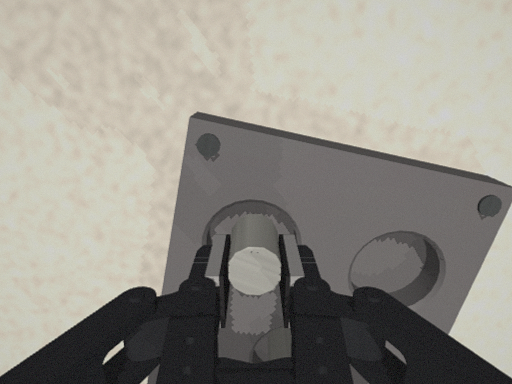

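Emit:
move_arm([
  [0,0,0.9,0,0,0,1],
  [0,0,0,0,0,0,0.4],
  [0,0,0,0,0,0,0.3],
  [0,0,0,0,0,0,0.1],
  [0,0,0,0,0,0,0],
  [0,0,0,0,0,0,0],
  [0,0,0,0,0,0,0],
])

```text
time: 8.67
eef_pos: [583.5, 222.8, 200.6]
orientation: [3.141, -0.001, 0.775]
wrist_force: [0.3, 0.4, -0.8]
grip_width: 42.7
```

```bash
python3 -c "
from h import *
go(582,222.5,280)
im,p=snap('wrist','w9.png')
"
```

```text
t 8.67 pos [583.5 222.8 200.6] ori [ 3.141e+00 -8.000e-04  7.748e-01] w 42.7 F [ 0.3  0.4 -0.8]
tool delta [ -1.2  -0.8 -79.4] rows>= 1.9037315674758344
```

View pics/w9.png

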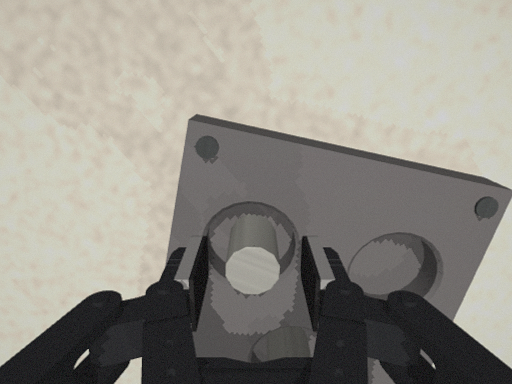

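Released, and the cylinder stands upright in the well. I'll lift away.

Emit:
move_arm([
  [0,0,-10,0,0,0,0],
  [0,0,-25,0,0,0,0],
  [0,0,-30,0,0,0,0],
  [0,0,-25,0,0,0,0],
  [0,0,-10,0,0,0,0],
  [0,0,0,0,0,0,0],
])

```text
time: 9.22
eef_pos: [582.6, 222.6, 305.2]
orientation: [-3.14, 0.003, 0.775]
wrist_force: [0.8, -0.0, 0.1]
grip_width: 42.7
```

```bash
python3 -c "
from h import *
im,p=snap('wrist','w10.png')
im,pt=snap('top','t10.png')
for w in ([582,222.5,42],[620,161,22],[546.2,157.5,22]): print(proj(p,w))
go(526.3,-217.7,280)
"
```

```text
[254.0311093  188.31697223]
[344.14566861 199.35480641]
[279.80637754 261.45045809]
t 9.32 pos [582.  222.4 302.4] ori [-3.1381  0.006   0.7747] w 42.9 F [-0.3  1.1 -0.5]
tool delta [-347.6  275.6   23.5] rows>= 10.652887157026978
```

View pics/w10.png

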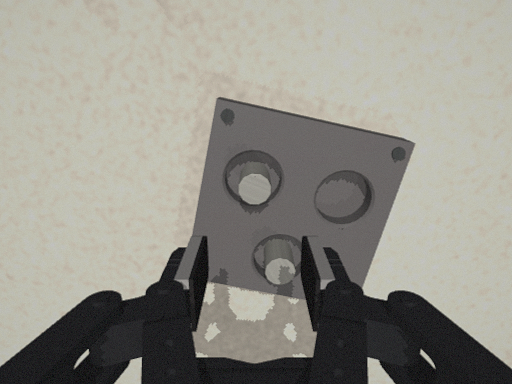

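View pics/t10.png

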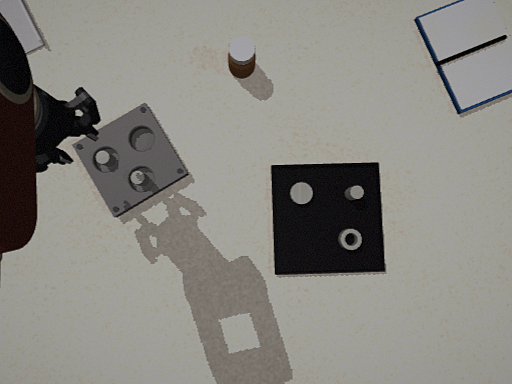

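A stands in well 1, with its top at (255,188) in the wrist view where (254,188) was predicted. The loaded cylinder hasn't moved. Next is B.

Emit:
move_arm([
  [-15,12,0,0,0,0,0],
  [-30,24,0,0,0,0,0],
  [-32,25,0,0,0,0,0],
  [-32,25,0,0,0,0,0],
  [-32,25,0,0,0,0,-1],
  [-32,25,0,0,0,0,-1],
  [-32,25,0,0,0,0,-1],
  [-32,25,0,0,0,0,-1],
  [-32,25,0,0,0,0,-1],
  [-32,25,0,0,0,0,-1],
  [-22,17,0,0,0,0,-1],
  [-10,8,0,0,0,0,-1],
])

```text
time: 10.32
eef_pos: [517.5, -206.8, 276.5]
orientation: [-3.106, 0.026, 0.785]
wrist_force: [-0.3, -0.4, 0.6]
grip_width: 85.5
```

Emit:
move_arm([
  [0,0,0,0,0,0,-1],
])

```text
time: 10.4
eef_pos: [516.3, -209.2, 274.2]
orientation: [-3.103, 0.028, 0.781]
wrist_force: [-0.6, 0.5, 0.4]
grip_width: 85.6
```

```bash
python3 -c "
from h import *
go(526.3,-217.7,265)
"
```

```text
t 10.4 pos [ 516.3 -209.2  274.2] ori [-3.1026  0.0279  0.7809] w 85.6 F [-0.6  0.5  0.4]
tool delta [ 1.4 13.5  8.7] rows>= 0.3853192562162944
```

Tilt is up to 2°. I'll correct it with rx -2.2 and ry +1.6.

Emit:
move_arm([
  [0,6,0,-1.2,0.9,0,-1],
  [0,4,0,-0.8,0.6,0,-1],
  [0,0,0,0,0,0,-1],
  [0,0,0,0,0,0,-1],
])

```text
time: 10.73
eef_pos: [521.4, -214.9, 266.7]
orientation: [-3.126, 0.003, 0.779]
wrist_force: [-0.6, 0.2, -0.0]
grip_width: 85.3
```

```bash
python3 -c "
from h import *
im,p=snap('wrist','w11.png')
print(proj(p,[526.3,-217.7,40]))
go(526.3,-217.7,215)
"
```

```text
[268.43566217 204.39691123]
t 10.78 pos [ 521.4 -214.7  266.6] ori [-3.1262e+00  2.9000e-03  7.7890e-01] w 85.5 F [ 0.3 -1.1 -0.9]
tool delta [ 1.5  6.4 51.5] rows>= 1.24575149806421
```

View pics/w11.png

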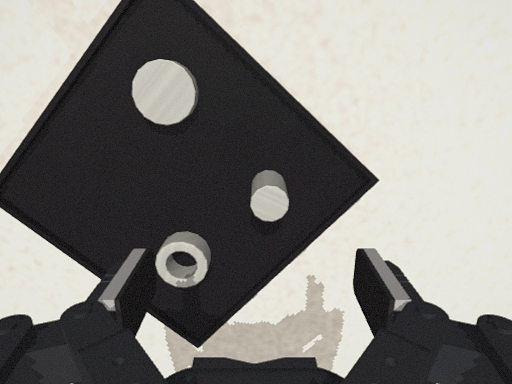

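B's top is at (269.5,203) and the prediction was (268.4,204.4), which agrees.

Emit:
move_arm([
  [1.5,5.5,10,-0.8,0,0,-1],
  [0,0,12,0,0,0,-1],
  [0,0,12,0,0,0,-1],
  [0,0,6,0,0,0,-1],
  [0,0,0,0,0,0,-1],
  [0,0,0,0,0,0,-1],
])

```text
time: 11.28
eef_pos: [526.0, -213.7, 222.5]
orientation: [-3.136, 0.004, 0.784]
wrist_force: [-0.0, -0.4, -0.1]
grip_width: 85.6
```

```bash
python3 -c "
from h import *
go(526.6,-217.7,197)
"
```

```text
t 11.28 pos [ 526.  -213.7  222.5] ori [-3.136   0.0038  0.7838] w 85.6 F [-0.  -0.4 -0.1]
tool delta [-2.3  3.4 25.5] rows>= 0.6195715183940017
```

Emit:
move_arm([
  [-2.3,3,7,-0.3,0.2,0,-1],
  [0,0,7,0,0,0,-1],
  [0,0,5,0,0,0,-1],
  [0,0,0,0,0,0,-1],
  [0,0,0,0,0,0,-1],
])

```text
time: 11.7
eef_pos: [526.6, -218.0, 202.2]
orientation: [3.141, -0.0, 0.784]
wrist_force: [0.4, 0.7, -0.3]
grip_width: 85.3
```

```bash
python3 -c "
from h import *
go(526.6,-217.7,197)
"
```

```text
t 11.7 pos [ 526.6 -218.   202.2] ori [ 3.1406e+00 -3.0000e-04  7.8370e-01] w 85.3 F [ 0.4  0.7 -0.3]
tool delta [ 0.2 -0.2  5.2] rows>= 0.12477880351901743
```

Emit:
move_arm([
  [0,0,3,0,0,0,-1],
  [0,0,1,0,0,0,-1],
  [0,0,0,0,0,0,1],
  [0,0,0,0,0,0,1],
  [0,0,0,0,0,0,1],
  [0,0,0,0,0,0,1],
  [0,0,0,0,0,0,1],
  [0,0,0,0,0,0,1],
  [0,0,0,0,0,0,1],
  [0,0,0,0,0,0,1],
  [0,0,0,0,0,0,1],
])

```text
time: 12.62
eef_pos: [527.2, -218.3, 199.3]
orientation: [3.138, -0.001, 0.784]
wrist_force: [0.9, -0.3, -0.5]
grip_width: 21.8
```

```bash
python3 -c "
from h import *
im,p=snap('wrist','w12.png')
go(526.6,-217.7,197)
"
```

```text
t 12.67 pos [ 527.1 -218.3  199.2] ori [ 3.1381e+00 -1.0000e-03  7.8350e-01] w 21.5 F [ 0.1  0.1 -0.3]
tool delta [ 0.  -0.8  2.2] rows>= 0.056789199550686224
```

View pics/w12.png

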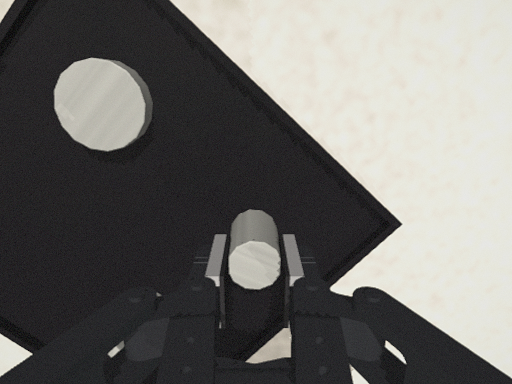

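B is gripped with the TCP at z 199.2, so it should seat near 201.2.

Emit:
move_arm([
  [0,0,-8,0,0,0,1],
  [0,0,-15,0,0,0,1],
  [0,0,-25,0,0,0,1],
  [0,0,-25,0,0,0,1],
  [0,0,-18,0,0,0,1],
  [0,0,0,0,0,0,1],
])

```text
time: 13.17
eef_pos: [525.5, -217.4, 292.3]
orientation: [-3.137, 0.001, 0.784]
wrist_force: [0.0, -0.1, -0.5]
grip_width: 21.9
```

```bash
python3 -c "
from h import *
go(620,161,290)
"
```

```text
t 13.17 pos [ 525.5 -217.4  292.3] ori [-3.1374e+00  1.1000e-03  7.8350e-01] w 21.9 F [ 0.  -0.1 -0.5]
tool delta [ 334.  -201.3    2.8] rows>= 9.352630011359155
```

Emit:
move_arm([
  [12,-7,-2,0,0,0,1],
  [24,-14.5,-2,0,0,0,1],
  [32,-19,-2,0,0,0,1],
  [34,-20.5,-2,0,0,0,1],
  [34,-20.5,-2,0,0,0,1],
  [34,-20.5,-2,0,0,0,1],
  [34,-20.5,-2,0,0,0,1],
  [34,-20.5,-2,0,0,0,1],
  [30,-18,-2,0,0,0,1],
  [22,-13,-2,0,0,0,1],
  [12,-7,-2,0,0,0,1],
  [0,0,0,0,0,0,1],
])

```text
time: 14.17
eef_pos: [610.8, 145.8, 302.9]
orientation: [-3.124, 0.01, 0.78]
wrist_force: [-0.4, -0.0, -0.8]
grip_width: 21.6
```

```bash
python3 -c "
from h import *
go(620,161,260)
"
```

```text
t 14.17 pos [610.8 145.8 302.9] ori [-3.1244  0.0096  0.78  ] w 21.6 F [-0.4 -0.  -0.8]
tool delta [17.6 -3.6 42.8] rows>= 1.1134756143463869
```

Emit:
move_arm([
  [9,-2,6,-0.5,0.3,0,1],
  [7,-1.5,10,-0.4,0.3,0,1],
  [0,0,8,0,0,0,1],
  [0,0,0,0,0,0,1],
  [0,0,0,0,0,0,1],
])

```text
time: 14.58
eef_pos: [618.0, 160.8, 270.7]
orientation: [-3.137, 0.005, 0.78]
wrist_force: [0.6, -0.3, -1.2]
grip_width: 21.6
```

```bash
python3 -c "
from h import *
im,p=snap('wrist','w13.png')
for w in ([582,222.5,22],[620,161,22],[546.2,157.5,22]): print(proj(p,w))
go(620,161,230)
"
```

```text
[150.31628694 168.00401614]
[257.37419281 191.43884286]
[188.72768209 263.16583973]
t 14.63 pos [617.8 160.5 270.4] ori [-3.1365  0.006   0.7799] w 21.7 F [ 0.1  0.1 -1.4]
tool delta [ 2.1  1.4 40.4] rows>= 0.9698625702253661
```

View pics/w13.png

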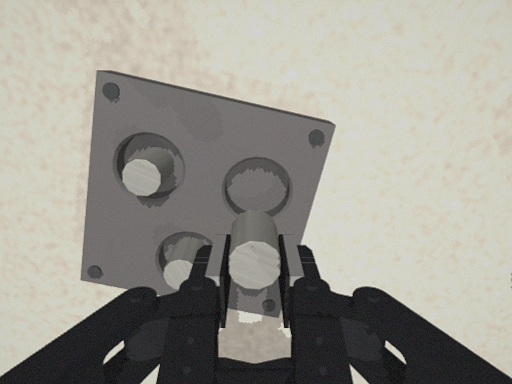

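Well 2's rim is centred at about (257,189), against a predicted (257,191). I'm lowering toward it.

Emit:
move_arm([
  [3,1,8,-0.3,0.3,0,1],
  [0,0,10,0,0,0,1],
  [0,0,8,0,0,0,1],
  [0,0,5,0,0,0,1],
  [0,0,0,0,0,0,1],
  [0,0,0,0,0,0,1],
])

```text
time: 15.13
eef_pos: [621.0, 159.4, 236.0]
orientation: [3.141, 0.0, 0.776]
wrist_force: [0.3, 0.2, -0.8]
grip_width: 21.7
```

```bash
python3 -c "
from h import *
go(620.5,162,215)
"
```

```text
t 15.13 pos [621.  159.4 236. ] ori [3.1407e+00 5.0000e-04 7.7600e-01] w 21.7 F [ 0.3  0.2 -0.8]
tool delta [ 1.4 -2.2 21. ] rows>= 0.5084903928634653
```

Emit:
move_arm([
  [1.4,-2,7,0,0,0,1],
  [0,0,7,0,0,0,1],
  [0,0,4,0,0,0,1],
  [0,0,0,0,0,0,1],
  [0,0,0,0,0,0,1],
])

```text
time: 15.55
eef_pos: [620.8, 162.2, 216.7]
orientation: [3.14, -0.0, 0.776]
wrist_force: [0.6, -0.4, -0.9]
grip_width: 21.3
```

```bash
python3 -c "
from h import *
snap('wrist','w14.png')
go(620.5,162,201.5)
"
```

```text
t 15.6 pos [620.7 162.2 216.6] ori [ 3.1402e+00 -2.0000e-04  7.7620e-01] w 22.0 F [ 0.4  0.4 -1.8]
tool delta [-0.3 -0.  15.1] rows>= 0.3631155464072181
```

View pics/w14.png

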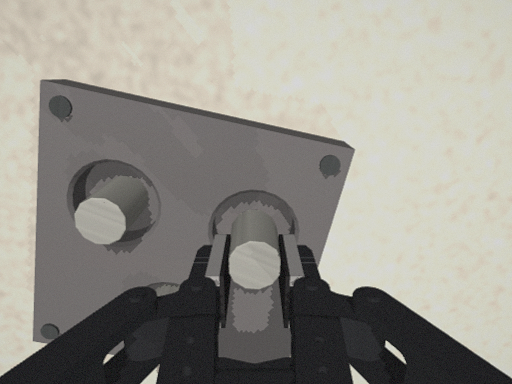

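The cylinder is centred over well 2, so I'll lower it to just above the floor.

Emit:
move_arm([
  [0,0,5,0,0,0,1],
  [0,0,5,0,0,0,1],
  [0,0,2,0,0,0,1],
  [0,0,0,0,0,0,1],
  [0,0,0,0,0,0,1],
])

```text
time: 16.02
eef_pos: [621.1, 162.3, 204.2]
orientation: [3.139, -0.001, 0.776]
wrist_force: [0.6, -1.5, -2.4]
grip_width: 21.6
```

```bash
python3 -c "
from h import *
go(620.5,162,201.5)
"
```

```text
t 16.02 pos [621.1 162.3 204.2] ori [ 3.1393e+00 -1.4000e-03  7.7620e-01] w 21.6 F [ 0.6 -1.5 -2.4]
tool delta [-0.6 -0.2  2.7] rows>= 0.06599852916495132
```

Emit:
move_arm([
  [0,0,1.7,0,0,0,1],
  [0,0,0.5,0,0,0,1],
  [0,0,0,0,0,0,1],
  [0,0,0,0,0,0,0.4],
  [0,0,0,0,0,0,0.3],
  [0,0,0,0,0,0,0.1],
  [0,0,0,0,0,0,0],
  [0,0,0,0,0,0,0],
  [0,0,0,0,0,0,0],
])

```text
time: 16.77
eef_pos: [622.1, 162.4, 203.8]
orientation: [3.137, -0.004, 0.776]
wrist_force: [-0.2, 0.4, 0.1]
grip_width: 42.6
```

```bash
python3 -c "
from h import *
snap('wrist','w15.png')
go(620.5,162,201.5)
"
```

```text
t 16.82 pos [622.1 162.4 203.8] ori [ 3.1371 -0.0043  0.7763] w 43.0 F [ 0.2 -0.4  0.2]
tool delta [-1.4 -0.8  2.3] rows>= 0.06821403228765799
```

View pics/w15.png

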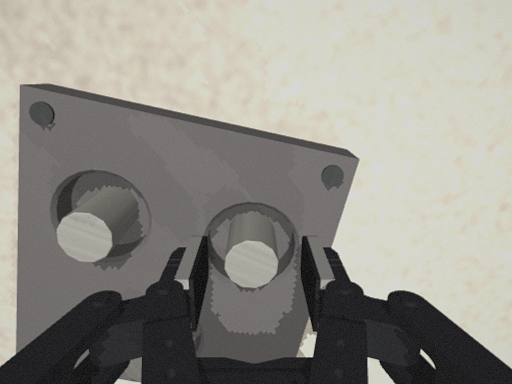

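B is released and upright in well 2. I'll lift straight up, then back off so the top camera can see.

Emit:
move_arm([
  [0,0,-10,0,0,0,0],
  [0,0,-25,0,0,0,0],
  [0,0,-35,0,0,0,0],
  [0,0,-35,0,0,0,0],
  [0,0,-20,0,0,0,0],
  [-25,10,-5,0,0,0,0],
  [-30,15,0,0,0,0,0],
  [-20,8,0,0,0,0,0],
  [0,0,0,0,0,0,0],
  [0,0,0,0,0,0,0],
])

```text
time: 17.65
eef_pos: [589.7, 84.6, 348.3]
orientation: [3.132, -0.008, 0.779]
wrist_force: [-0.3, 0.1, -0.2]
grip_width: 42.8
```

```bash
python3 -c "
from h import *
im,p=snap('wrist','w16.png')
im,pt=snap('top','t16.png')
im,ps=snap('scene','s16.png')
for w in ([582,222.5,42],[620,161,42],[546,156,42]): print(proj(p,w))
go(620,162,201)
a=[cv2.resize(cv2.imread('pics/'+f),(400,300)) for f in('w16.png','s16.png')]
t=cv2.imread('pics/t16.png')[90:230,55:200]
cv2.imwrite('pics/all.png',np.vstack([np.hstack(a),np.hstack([cv2.resize(t,(310,300),interpolation=2),cv2.resize(cv2.imread('pics/s16.png')[200:320,290:450],(490,300),interpolation=2)])]))
"
```

```text
[112.63024206  58.78060627]
[207.15099904  81.12163406]
[150.65109723 152.97107332]
t 17.8 pos [590.   85.7 347.3] ori [ 3.1332 -0.0074  0.7807] w 42.6 F [-0.5  0.6 -0.5]
tool delta [ 74.  -34.3 146.5] rows>= 4.02153306296236
```

View pics/all.png

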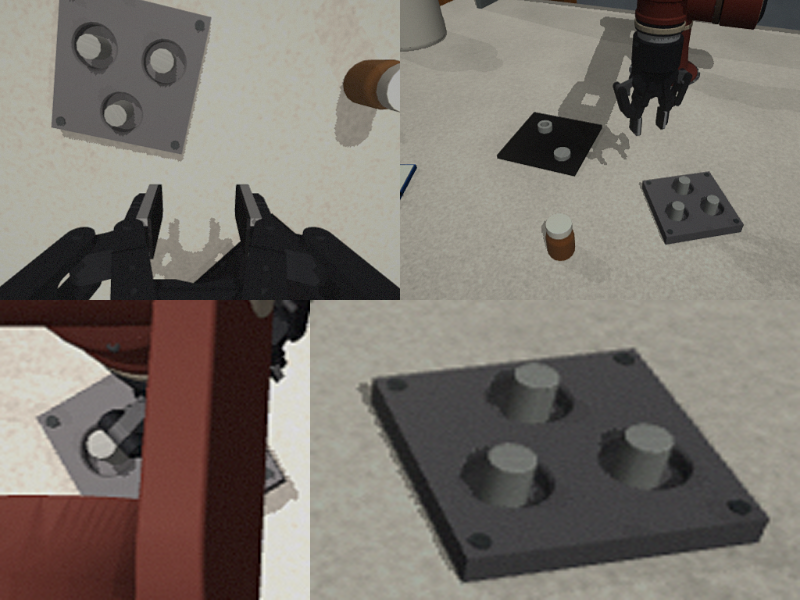

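The wrist and scene views show all three cylinders upright in their wells, with the tray down to the disc and collar. The arm blocks the top view. Before handing in, I'll check the numbers from the wrist picture.

```bash
python3 -c "
from h import *
p=r.camera_params('wrist')
s=1.28
T=[ray(p,(a*s,b*s),42) for a,b in((88,46.5),(161,61),(116,115))]
W=[ray(p,(a*s,b*s),22) for a,b in((96,46.5),(165,62),(123,113.5))]
for t,w in zip(T,W): print(t.round(1),w.round(1),(t-w)[:2].round(1),np.linalg.norm((t-w)[:2]).round(1))
print(r.state()['joint_velocities'].round(4))
"
```

```text
[581.4 222.9  42. ] [582.5 223.1  22. ] [-1.1 -0.1] 1.1
[620.9 164.1  42. ] [621.3 162.2  22. ] [-0.4  1.9] 2.0
[548.5 161.2  42. ] [548.2 158.3  22. ] [0.3 2.9] 3.0
[ 0.0088  0.0142  0.0027 -0.0004 -0.0005 -0.    ]
```

Each cylinder is within about 3 mm of its well centre at the seated height, well inside the 14 mm limit. Handing in.

```bash
python3 -c "
from rig import r
print(r.close_job())"
```

```text
the job is handed in; nothing more can be done
None
```

Both cylinders from the tray now stand in the two empty wells, and I handed the job in at about 18 s. Each was gripped near its top, lowered to about the well floor and then released; there was no drop from a height.

- **Position:** in the last wrist picture, the two placed cylinders are about 1 mm and 2 mm from their well centres, and the already loaded one about 3 mm. The limit is 14 mm.
- **Upright and clear:** the wrist and scene views show all three cylinders upright. The gripper is open and well clear of everything, and the arm was almost still.
- **Disagreements and limits:** the top and wrist cameras differed by about 3 mm on the first well, so I used a point in between. In the final top view the arm hid most of the carrier, so that picture confirms nothing. The gripper read about 22 mm on the 24 mm cylinders, but the grip held.

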